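# Shut the gas and hold the filter cover over its screw holes

### The job

Shut off the gas by turning the yellow valve lever clockwise all the way to its closed stop; only then pick up the loose metal cover plate by its blue grip and hold it level and still one to two centimetres above the white filter housing, all four of its holes lined up over the four threaded holes (green stripe over green stripe), so that a colleague can start the screws. Finish while still holding it there: do not set it down, never let it touch the housing, and leave the bottle, screw tray and screwdriver where they are.

Things in the scene. Friction and masses are not known exactly. Their poses are not given: they have to be found in the camera images.
- valve: Brass ball valve on a dark steel foot plate 70 x 100 x 8 mm, fixed to the bench. Origin: centre of the foot plate's underside, on the lever's vertical axis. The pipe runs along its y axis; brass and steel pipe parts reach up to 60 mm above the bench.
- valve_lever (a joint): Angle of the yellow lever about the vertical axis through point valve_axis. 0 = fully open, lever pointing along the valve's +y axis (along the pipe); grows clockwise seen from above; 1.571 = closed stop, lever along the valve's +x axis (across the pipe). Starts between 0 and 0.3. It stays where it is left and resists with about 0.18 N m (some 3 to 4 N at 50 mm from the axis).
- valve_axis (a point): Point on the lever's turning axis at mid height of the lever, 80 mm above the bench; its axes are those of valve. The lever is a bar 12 mm thick and 24 mm tall (68 to 92 mm above the bench) reaching from the round 24 mm hub to 76 mm from the axis.
- lever_tip (a point): Middle of the lever's free end, 76 mm from the axis, 80 mm above the bench; turns with the lever.
- housing: White filter housing block 110 x 80 x 45 mm (x, y, z), fixed to the bench; origin at the centre of its underside, top face 45 mm above it. Open chamber 50 x 36 mm in the middle of the top; brass pipe stubs 16 mm thick stick out 16 mm from both y sides, 22 mm up. Four threaded holes, 6 mm (each ringed by a dark 11 mm washer mark), in the top at (x, y) mm: a wide pair at (43, 28) and (43, -28), a narrow pair at (-43, 16) and (-43, -16). A green stripe marks the wide (+x) end.
- housing_wide_left (a point): Mouth of the threaded hole at (43, 28, 45) mm in the housing's frame (wide pair, +y side).
- housing_narrow_right (a point): Mouth of the threaded hole at (-43, -16, 45) mm in the housing's frame (narrow pair, -y side).
- cover: Loose aluminium cover plate 110 x 80 x 6 mm, about 0.2 kg, lying flat on the bench; origin at the centre of its underside, z up. Upright blue grip on its middle: 50 mm long in x, 14 mm thick in y, from 6 to 42 mm above the underside. Four 12 mm holes in the same pattern as the housing's; a green stripe marks the wide (+x) end. In place, its x and y axes point as the housing's do.
- cover_wide_left (a point): Top of the cover's hole at (43, 28, 6) mm in the cover's frame; belongs over housing_wide_left.
- cover_narrow_right (a point): Top of the cover's hole at (-43, -16, 6) mm in the cover's frame; belongs over housing_narrow_right.
- solvent: Bystander: small amber bottle, 36 mm across, 65 mm tall, standing; origin at the centre of its underside.
- screw_tray: Bystander: open grey tray of screws 66 x 66 x 24 mm; origin at the centre of its underside.
- driver: Bystander: screwdriver 160 mm long lying along its x axis; origin near the middle of its underside.

How it is judged:
On the way, in this order (a step that is already met when the one before it is completed fails the run):
1. the gas valve is shut: lever at its closed stop (value of joint valve_lever above 1.45 rad), for 0.2 s.
2. the cover is lifted clear of the bench by the gripper (height (world z) of cover above 0.03 m and contact force between cover and the fingers above 1 N), for 0.2 s.
At the end, for the whole second after the job is handed in: The lever is within 0.12 rad of its closed stop; the gripper holds the cover, level within 5 degrees and still, its underside 5 to 30 mm above the housing's top and not touching it, each hole within 4 mm of being straight above its threaded hole, the right way round; all through the last second (value of joint valve_lever above 1.45 rad and horizontal distance between cover_wide_left and housing_wide_left below 0.004 m and horizontal distance between cover_narrow_right and housing_narrow_right below 0.004 m and z of cover in the frame of housing between 0.05 and 0.075 m and angle between cover's own z axis and vertical below 0.087 rad and linear speed of cover below 0.02 m/s and contact force between cover and the fingers above 1 N and contact force between cover and housing below 0.05 N); the arm keeps its last pose, push and grip.
It fails at once if the cover is lifted before the gas is shut, or the gas is opened again while it is up (height (world z) of cover above 0.03 m and value of joint valve_lever below 1.4 rad).
It fails at once if the cover touches the housing (contact force between cover and housing above 0.5 N).
It fails at once if a bystander is disturbed (moved over 25 mm) (distance of any of solvent, screw_tray, driver from where it was at the start of the episode above 0.025 m).
It also fails if it takes over 58 s, if anything falls off the work surface, if the arm or the gripper's body presses on something with over 40 N, if the wrist force passes 120 N, or if a joint passes its speed limit or range.

### The arm

A 6-joint arm with a two-finger parallel gripper is mounted at the origin on the work surface. World frame = base frame: x ahead of the robot, y to its left, z up, the work surface at z = 0. Lengths are in m, angles in rad, forces in N, time in s.
With the tool pointing down it reaches from about 0.425 to 0.95 m from the base axis. Payload 3.5 kg.
Tool frame: the origin (TCP) lies at the very end of the fingers, on their centre line; the grasp point (between the pads) lies 19 mm behind it; z points along the fingers, y is the direction in which the jaws open and shut (so a half turn about z gives the same grasp; the last joint's range is limited). The gripper opens to 85 mm and grips with 20 to 120 N. Pads are 22 mm wide; open, the fingers measure 114 mm over their backs; the gripper's body (76 mm by 85 mm) begins 54 mm behind the grasp point. The pads swing forward as they close: fully open they stand 13 mm farther back than shut.
Start: joints at [1.051, 0.286, 1.577, -0, 1.279, -0.15], TCP at [0.244, 0.629, 0.231] pointing down, gripper open.
Joint ranges: [-2.77, 2.77], [-0.9, 2.22], [0.21, 2.48], [-1.53, 4.67], [0.24, 2.81], [-2.84, 2.84]. Speed limits (rad/s): [2.79, 2.79, 3.14, 3.14, 3.14, 3.14].

### API

Orientations are given as a unit quaternion [x, y, z, w].
In Python, from plant import get_state, read_camera, sign_off gives the robot as it stands.
- The arm moves only by the tool step_arm, never from a script. Its argument "targets" is a list that holds one entry, the list of rows, each a list of 5 numbers: the opening, from 0 (shut) to 1 (fully open), then the shift along the tool's x, y, z each as a share of 4 cm, from -1 to 1, then the turn about the tool's z as a share of 5 degrees, from -1 to 1. A call has 1 to 10 rows; each row shifts and turns the commanded pose from where the row before left it, along the tool's axes as they then stand; what a row does not reach is not made up. A row lasts 1/12 s, in which the tool goes at most 41.7 mm and 7.16 degrees, less where a joint would pass 70% of its speed; a pose out of reach is approached as far as the arm can. A call with a number of a shift or a turn outside -1 to 1 is refused whole. A call with a gripper value outside its range is refused whole. The fingers move at their own pace and stop on an object; "squeeze" is the grip in N (left out, the last holds). Time passes only in rows, so rows that do not move let the fingers close. It gives the time, the measured TCP pose, the force and the opening at its end, in the units of the state.
- get_state(): the state, without advancing time (a new reading comes with each control period).
- read_camera(name): name is "scene" or "top" or "wrist"; returns a dict with "pixels" (480x640x3 uint8, red, green, blue), "range_z" (480x640 float32, m along the optical axis (not along the pixel's ray), 0 where there is no reading), "mtx" (3x3 intrinsics, pixels), "k1" (the pictures are not rectified: a ray, as slopes to the right and down, at radius r is drawn at 1 + k1 r^2 times it, then the intrinsics apply), "rvec" (rotation vector, rad) and "tvec" (3), from world to camera coordinates, as OpenCV has them. Camera axes: x right, y down, z forward; pixel columns grow to the right and rows downward; lengths in m; the calibration is good to about 2 mm. A picture is of the moment at which its call begins.
- sign_off(): hands the job in, once; it reports no verdict.
The state is a dict: "time": time; "qpos": joint angles; "dq": joint speeds; "joint_efforts": joint torques, N m; "eef_pos": TCP position; "tcp_rot": TCP orientation; "contact_force": force on the tool from outside, world axes, zero at the start; "wrist_torque": the same for the moment, N m; "opening": opening from 0.0 (shut) to 1.0 (fully open).
Only numpy, scipy, OpenCV 4.12 (cv2) and the standard library are available. Lean on these libraries where they do the work, as an engineer would, in place of code of your own. Each camera call takes 0.05 s, during which the arm holds its last target.

## Working session

There is one attempt and no reset: what is moved stays moved. The work goes in short steps, Python scripts to look and compute and a tool call to move; the robot and the scene stay as the last step left them, time stands still between calls to the robot, and variables do not carry over. Pictures are saved under pics/ and viewed, and the job is handed in when it is done.

Besides the shell and the picture viewer there is one more tool, called by a JSON object that holds its "api" and its "payload". step_arm: Moves the arm, as the interface text tells. Shift numbers are shares of 4 cm and turn numbers shares of 5 degrees, none past 1 either way. Its arguments: {"type":"object","properties":{"targets":{"type":"array"},"squeeze":{"type":"number"}},"required":["targets"]}

```bash
mkdir -p pics; ls
cat > h.py <<'E'
import numpy as np, cv2
from plant import get_state, read_camera, sign_off
def save(n,name,crop=None,scale=1):
    c=read_camera(n); np.savez('pics/'+name+'.npz',**{k:np.array(v) for k,v in c.items()})
    im=c['pixels'][:,:,::-1].copy(); cv2.imwrite('pics/'+name+'.png',im); return c
def load(name): return dict(np.load('pics/'+name+'.npz'))
def rays(c,uv):
    K=c['mtx'];k1=float(c['k1']); uv=np.atleast_2d(np.array(uv,float))
    p=cv2.undistortPoints(uv.reshape(-1,1,2),K,np.array([k1,0,0,0,0.])).reshape(-1,2)
    return p
def atz(c,uv,z):
    R,_=cv2.Rodrigues(c['rvec']);t=np.ravel(c['tvec']); p=rays(c,uv)
    d=np.c_[p,np.ones(len(p))]@R; o=-R.T@t
    s=(z-o[2])/d[:,2]; return o+d*s[:,None]
def cloud(c):
    h,w=c['range_z'].shape; v,u=np.mgrid[:h,:w]
    p=rays(c,np.c_[u.ravel(),v.ravel()]); z=c['range_z'].ravel()
    R,_=cv2.Rodrigues(c['rvec']);t=np.ravel(c['tvec'])
    X=(np.c_[p,np.ones(len(p))]*z[:,None]-t)@R
    X[z==0]=np.nan
    return X.reshape(h,w,3)
def proj(c,P):
    return cv2.projectPoints(np.atleast_2d(np.array(P,float)),c['rvec'],c['tvec'],c['mtx'],np.array([float(c['k1']),0,0,0,0.]))[0].reshape(-1,2)
E
python3 - <<'E'
from h import *
for n in ['scene','top','wrist']:
    c=save(n,n+'0'); print(n,c['k1'],c['mtx'].tolist())
print(get_state())
E
```

```text
pics
scene -0.13242199733457327 [[488.5587915928256, 0.0, 321.5189466894444], [0.0, 488.5587915928256, 237.90489974261644], [0.0, 0.0, 1.0]]
top 0.031031149356770156 [[574.1922192789395, 0.0, 318.2763290589765], [0.0, 574.1922192789395, 241.41519666336796], [0.0, 0.0, 1.0]]
wrist -0.059251041733060075 [[387.74600911666215, 0.0, 318.6151132824904], [0.0, 387.74600911666215, 243.30144394139472], [0.0, 0.0, 1.0]]
{'time': 0.15, 'qpos': array([ 1.05098603e+00,  2.86990174e-01,  1.57791950e+00, -1.83810690e-05,
        1.27866926e+00, -1.50017787e-01]), 'dq': array([ 0.00058362, -0.00093612, -0.0028164 , -0.00145375,  0.0006931 ,
       -0.0007087 ]), 'joint_efforts': array([ 6.77005446e-04, -4.06603110e+01, -2.93141574e+01, -1.67357466e-04,
        3.89496476e-03,  1.03655725e-05]), 'eef_pos': array([0.2436652 , 0.62888295, 0.23020364]), 'tcp_rot': array([ 1.83841856e-01,  9.82955332e-01, -9.40852545e-04, -3.18123814e-04]), 'contact_force': array([-0.34454767, -0.63597023,  0.57660608]), 'wrist_torque': array([-0.02594168, -0.00078586, -0.03181324]), 'opening': 1.000282538091422}
```

View pics/top0.png

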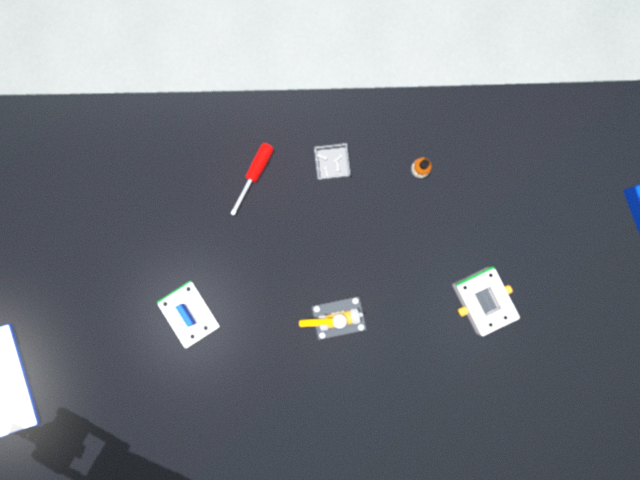

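View pics/scene0.png

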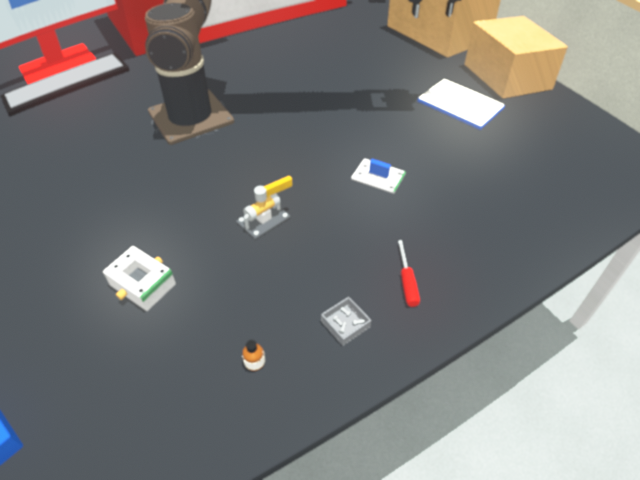

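View pics/wrist0.png

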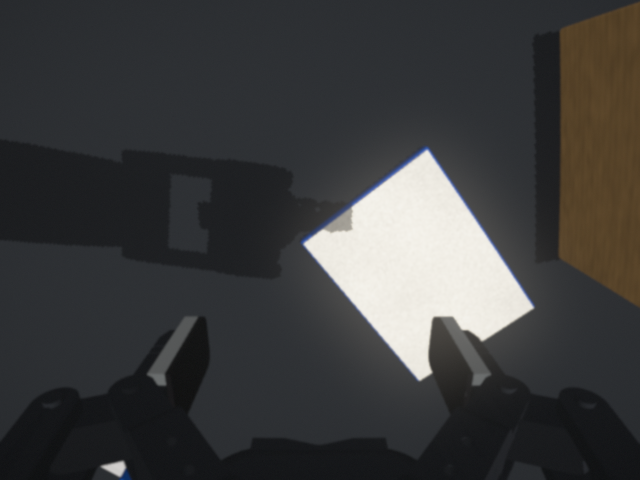

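The top view shows the cover near (188,315), with its green stripe at upper left. The valve is near (338,320), its lever pointing left to (303,323). The housing is near (487,301), with its stripe at the top. The bystanders are all farther out. Next I zoom in and measure.

Run:
```python
from h import *
c=load('top0'); im=c['pixels'][:,:,::-1]
a=[im[275:355,148:228],im[285:350,290:370],im[260:340,446:526]]
out=np.hstack([cv2.resize(x,(266*1,266*x.shape[0]//x.shape[1]+0),interpolation=cv2.INTER_CUBIC)[:210] if 0 else cv2.resize(x[:65],(266,216),interpolation=cv2.INTER_CUBIC) for x in a])
for i,x in enumerate(a): cv2.imwrite(f'pics/z{i}.png',cv2.resize(x,None,fx=7,fy=7,interpolation=cv2.INTER_CUBIC))
X=cloud(c)
for uv in [(188,320),(182,312),(303,323),(340,321),(470,290),(332,165),(421,166),(250,175)]:
    print(uv,X[uv[1],uv[0]].round(4))
# noise table
print(np.nanmedian(X[200:280,300:400,2]))
```

```text
(188, 320) [0.4737 0.2909 0.0428]
(182, 312) [0.4898 0.3019 0.0463]
(303, 323) [0.468  0.0614 0.0949]
(340, 321) [ 0.4702 -0.0083  0.0907]
(470, 290) [ 0.5227 -0.2667  0.0378]
(332, 165) [7.842e-01 1.000e-04 5.100e-03]
(421, 166) [ 0.7662 -0.1728  0.0675]
(250, 175) [0.7632 0.1674 0.0263]
0.0005002493379671765
```

View pics/z0.png

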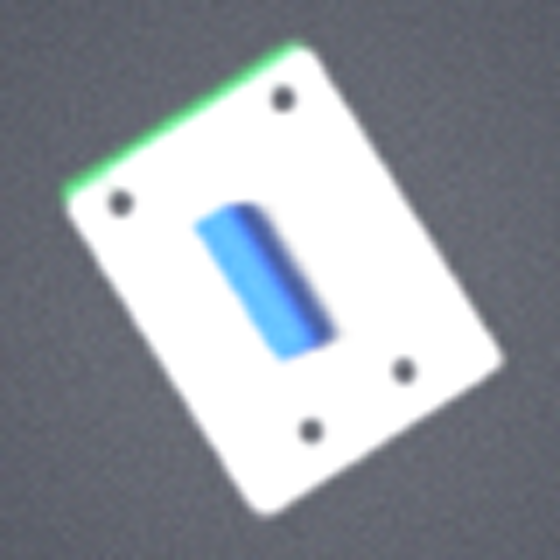

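View pics/z1.png

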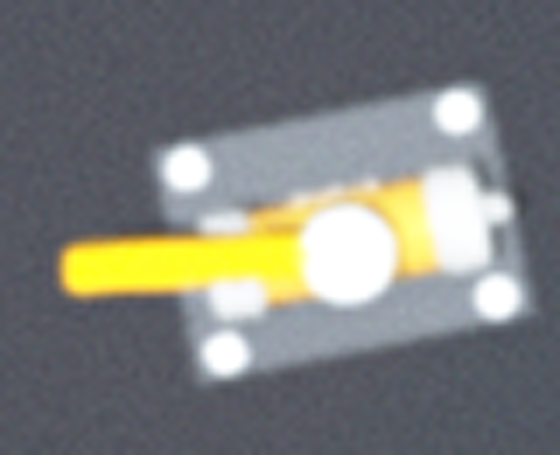

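View pics/z2.png

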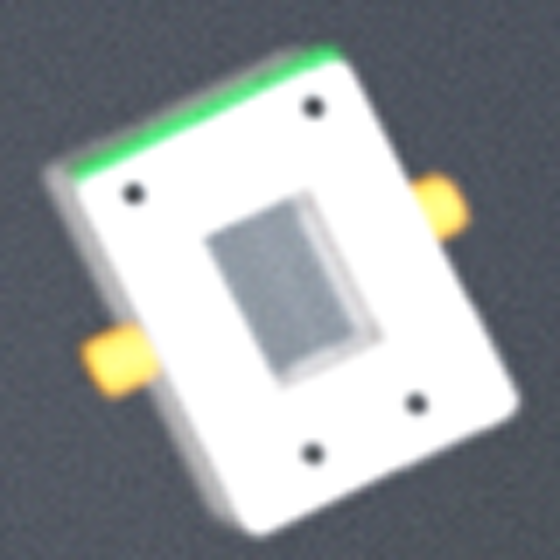

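The zooms show four hole marks each on the cover and housing, and the lever about 10° from the pipe with its tip at zoom px (65,270). I fit poses from these.

```bash
cat >> h.py <<'E'
MOD=np.array([[43,28],[43,-28],[-43,16],[-43,-16]])/1000.
def fit2(P,M=MOD):
    pc,mc=P.mean(0),M.mean(0); a=P-pc; b=M-mc
    th=np.arctan2((b[:,0]*a[:,1]-b[:,1]*a[:,0]).sum(),(a*b).sum())
    R=np.array([[np.cos(th),-np.sin(th)],[np.sin(th),np.cos(th)]])
    t=pc-R@mc; r=P-(M@R.T+t); return t,th,np.abs(r).max()
def blob(c,uv,r=4):
    g=c['pixels'].astype(float).sum(2); u,v=map(int,np.round(uv)); w=g[v-r:v+r+1,u-r:u+r+1]
    q=np.clip(np.median(w)*0.95-w,0,None); q[q<0.25*q.max()]=0; y,x=np.mgrid[v-r:v+r+1,u-r:u+r+1]
    return np.array([(x*q).sum(),(y*q).sum()])/q.sum()
E
python3 - <<'E'
from h import *
c=load('top0')
f=lambda p,o:(np.array(p)+.5)/7-.5+np.array(o)
cov=[(120,202),(283,98),(311,431),(404,371)]
hou=[(134,193),(314,106),(312,454),(417,404)]
for nm,l,o,z in [('cov',cov,(148,275),.006),('cov z0',cov,(148,275),.0),('hou',hou,(446,260),.045)]:
    uv=np.array([blob(c,f(p,o)) for p in l])
    P=atz(c,uv,z)[:,:2]; t,th,r=fit2(P); print(nm,t.round(4),np.degrees(th).round(2),r.round(4), P.round(4).tolist())
# valve: lever tip, hub, bolts
o=(290,285)
b=[f(p,o) for p in [(186,168),(457,111),(225,354),(497,297)]]
P=atz(c,b,.012)[:,:2]; print('bolts',P.round(4).tolist(),'mean',P.mean(0).round(4))
d=(P[0]-P[1]+P[2]-P[3]); print('valve y dir deg',np.degrees(np.arctan2(d[1],d[0])))
print('hub',atz(c,f((349,256),o),.1).round(4),'tip',atz(c,f((64,270),o),.092).round(4))
X=cloud(c); 
m=(X[...,2]>.06)&(abs(X[...,1]-.02)<.12)&(abs(X[...,0]-.47)<.1)
print(np.percentile(X[m][:,2],[50,90,99,100]))
# stepping axes
from scipy.spatial.transform import Rotation as Ro
s=get_state(); print(Ro.from_quat(s['tcp_rot']).as_matrix().round(3))
E
```

```text
cov [0.4838 0.3014] 31.6 0.0009 [[0.5067, 0.3486], [0.5352, 0.3002], [0.4383, 0.292], [0.4551, 0.2648]]
cov z0 [0.4835 0.3029] 31.6 0.0011 [[0.5064, 0.3503], [0.5351, 0.3017], [0.4377, 0.2934], [0.4546, 0.2661]]
hou [ 0.5016 -0.2979] 24.84 0.0004 [[0.5292, -0.2543], [0.5522, -0.3051], [0.4557, -0.3015], [0.4692, -0.3307]]
bolts [[0.4898, 0.0381], [0.5049, -0.0407], [0.4363, 0.0278], [0.4513, -0.051]] mean [ 0.4706 -0.0065]
valve y dir deg 100.81493135941474
hub [[ 0.4707 -0.0071  0.1   ]] tip [[0.4676 0.0696 0.092 ]]
[0.09192161 0.09488664 0.09810344 0.09979313]
[[-0.932  0.361 -0.001]
 [ 0.361  0.932 -0.002]
 [ 0.    -0.002 -1.   ]]
```

Measured poses:
- **Valve:** axis at (0.4706, -0.0068), pipe +y direction at 100.8°. The lever now points at about 92.3°, and the closed stop is at 10.8°.
- **Cover:** (0.484, 0.301), yaw 31.6°.
- **Housing:** (0.5016, -0.298), yaw 24.8°.

I straddle the lever 56 mm from the axis with the jaws partly closed, then swing it round. First the transit.

{"api": "step_arm", "payload": {"targets": [[[0.3,-0.65,-0.72,0.1,0],[0.3,-0.65,-0.72,0.1,0],[0.3,-0.65,-0.72,0.1,0],[0.3,-0.65,-0.72,0.1,0],[0.3,-0.65,-0.72,0.1,0],[0.3,-0.65,-0.72,0.1,0],[0.3,-0.65,-0.72,0.1,0],[0.3,-0.65,-0.72,0.1,0],[0.3,-0.65,-0.72,0.1,0],[0.3,-0.65,-0.72,0.1,0]]], "squeeze": 40}}

```text
time: 0.98
eef_pos: [0.3823, 0.2651, 0.191]
tcp_rot: [0.184, 0.983, 0.0, 0.0]
contact_force: [1.3, -0.4, 0.1]
opening: 0.299
```

{"api": "step_arm", "payload": {"targets": [[[0.3,-0.65,-0.72,0.1,0],[0.3,-0.65,-0.72,0.1,0],[0.3,-0.65,-0.72,0.1,0],[0.3,-0.65,-0.72,0.1,0],[0.3,-0.65,-0.72,0.1,0],[0.3,0,0,0,1],[0.3,0,0,0,1],[0.3,0,0,0,1],[0.3,0,0,0,1],[0.3,0,0,0,1]]]}}

```text
time: 1.82
eef_pos: [0.4512, 0.0853, 0.171]
tcp_rot: [0.395, 0.919, -0.0, -0.0]
contact_force: [0.6, -0.6, -1.0]
opening: 0.297
```

{"api": "step_arm", "payload": {"targets": [[[0.3,0,0,0,1],[0.3,0,0,0,1],[0.3,0,0,0,1],[0.3,0,0,0,1],[0.3,0,0,0,1],[0.3,0,0,0,1],[0.3,0,0,0,1],[0.3,0,0,0,1],[0.3,0,0,0,0.3],[0.3,0,0,0,0]]]}}

```text
time: 2.65
eef_pos: [0.4512, 0.0856, 0.1711]
tcp_rot: [0.693, 0.721, -0.0, -0.0]
contact_force: [-0.0, -0.1, 0.1]
opening: 0.301
```

{"api": "step_arm", "payload": {"targets": [[[0.3,-0.46,0.2,0,0],[0.3,-0.46,0.2,0,0],[0.3,0,0,0,0]]]}}

```text
time: 2.9
eef_pos: [0.47, 0.0476, 0.1716]
tcp_rot: [0.693, 0.721, -0.0, 0.001]
contact_force: [0.6, 0.3, -0.8]
opening: 0.307
```

Run:
```python
from h import *
c=save('wrist','w1'); s=get_state(); print(s['eef_pos'],s['tcp_rot'])
import math
a=np.array([.4706,-.0068])
P=[[.4706,-.0068,.1]]+[[*(a+.076*np.array([math.cos(math.radians(d)),math.sin(math.radians(d))])),.092] for d in (92.3,10.8)]
print(proj(c,P))
```

```text
[0.46927933 0.048625   0.17134404] [ 6.93216745e-01  7.20729174e-01  1.75254868e-06 -4.50252550e-05]
[[315.72957725 341.08307934]
 [315.39597299 221.44281178]
 [432.25030888 318.49915751]]
```

View pics/w1.png

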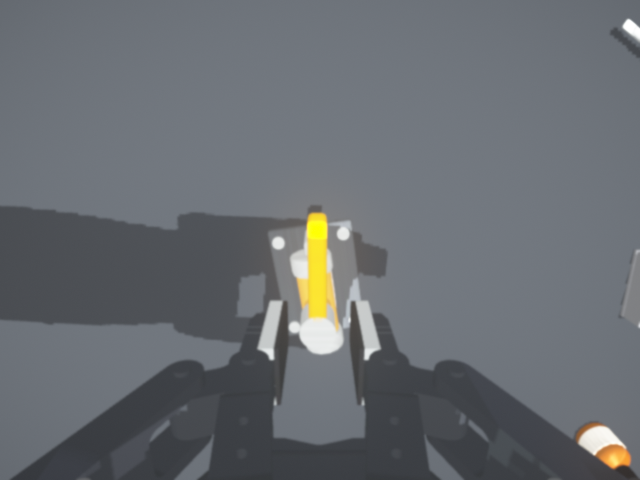

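The lever runs up the image, with its tip at (318,215) and the hub at (321,337), and is centred between the fingers (pads at x≈270 and 365). Predicted positions agree. I descend around it.

{"api": "step_arm", "payload": {"targets": [[[0.3,0,0,0.7,0],[0.3,0,0,0.7,0],[0.3,0,0,0.6,0],[0.3,0,0,0.57,0],[0.3,0,0,0,0],[0.3,0,0,0,0]]]}}

```text
time: 3.45
eef_pos: [0.4674, 0.0501, 0.0675]
tcp_rot: [0.692, 0.721, -0.001, -0.002]
contact_force: [0.2, -0.4, 1.0]
opening: 0.3
```

{"api": "step_arm", "payload": {"targets": [[[0.3,-0.005,0.124,0,1],[0.3,-0.005,0.124,0,1],[0.3,-0.005,0.124,0,1],[0.3,-0.005,0.124,0,1],[0.3,-0.005,0.124,0,1],[0.3,-0.005,0.124,0,1],[0.3,-0.005,0.124,0,1],[0.3,-0.005,0.124,0,1],[0.3,-0.005,0.124,0,1],[0.3,-0.005,0.124,0,1]]]}}

```text
time: 4.28
eef_pos: [0.5132, 0.032, 0.0699]
tcp_rot: [0.933, 0.359, -0.0, -0.001]
contact_force: [-1.9, 3.3, -1.9]
opening: 0.303
```

{"api": "step_arm", "payload": {"targets": [[[0.3,-0.005,0.124,0,1],[0.3,-0.005,0.124,0,1],[0.3,-0.005,0.124,0,1],[0.3,-0.005,0.124,0,1],[0.3,-0.005,0.124,0,1],[0.3,0,0,0,0],[0.3,0,0,0,0]]]}}

```text
time: 4.87
eef_pos: [0.5265, 0.01, 0.0701]
tcp_rot: [0.988, 0.152, 0.001, 0.0]
contact_force: [-0.6, 1.1, 0.3]
opening: 0.302
```

Run:
```python
from h import *
c=save('wrist','w2'); save('top','top2'); s=get_state(); print(s['eef_pos'],s['tcp_rot'],s['contact_force'],s['qpos'])
q=s['tcp_rot'];print(np.degrees(2*np.arctan2(q[1],q[0])))
```

```text
[0.5265114  0.00992802 0.06998635] [9.88455853e-01 1.51504352e-01 1.16308917e-03 3.24324125e-04] [-0.62683339  0.62334921  1.00070196] [-1.74005960e-01  1.57398139e-01  2.05366820e+00  1.63299991e-04
  9.28114941e-01  1.09251240e+00]
17.428244888051985
```

View pics/w2.png

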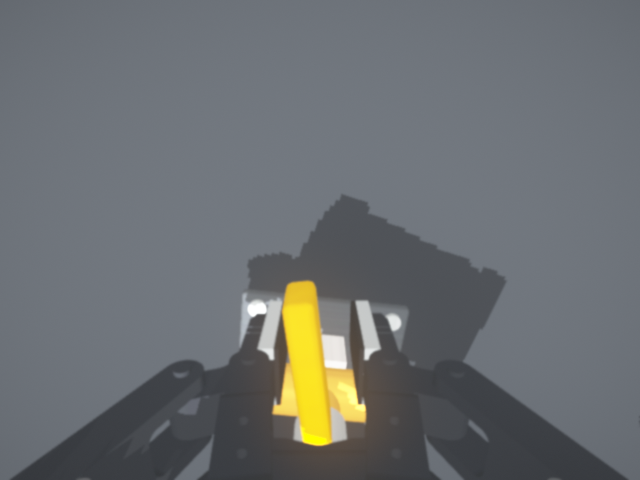

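The lever leans on the trailing (left) pad, tip at (301,290), and needs about 14° more. I keep going and watch the force for the stop.

{"api": "step_arm", "payload": {"targets": [[[0.3,-0.003,0.124,0,1],[0.3,-0.003,0.124,0,1],[0.3,0,0.07,0,0],[0.3,0,0,0,0]]]}}

```text
time: 5.3
eef_pos: [0.5294, -0.0028, 0.0697]
tcp_rot: [0.998, 0.065, 0.001, 0.0]
contact_force: [0.5, 0.9, 1.5]
opening: 0.299
```

{"api": "step_arm", "payload": {"targets": [[[0.3,0,0.06,0,0],[0.3,0,0.06,0,0],[0.3,0,0,0,0]]]}}

```text
time: 5.55
eef_pos: [0.5294, -0.004, 0.0692]
tcp_rot: [0.998, 0.064, 0.001, -0.004]
contact_force: [0.7, 13.5, 3.8]
opening: 0.3
```

Run:
```python
from h import *
c=save('wrist','w3'); save('top','top3'); s=get_state(); print(s['eef_pos'],s['tcp_rot'],s['contact_force'],s['qpos'])
q=s['tcp_rot'];print(np.degrees(2*np.arctan2(q[1],q[0])))
```

```text
[ 0.52937156 -0.00404671  0.06923885] [ 9.97947797e-01  6.39364899e-02  8.59162712e-04 -3.40311531e-03] [ 0.55223109 12.51468181  3.35934429] [-0.20278325  0.16495893  2.04658958  0.0087541   0.93019916  1.23481936]
7.331628180356314
```

View pics/w3.png

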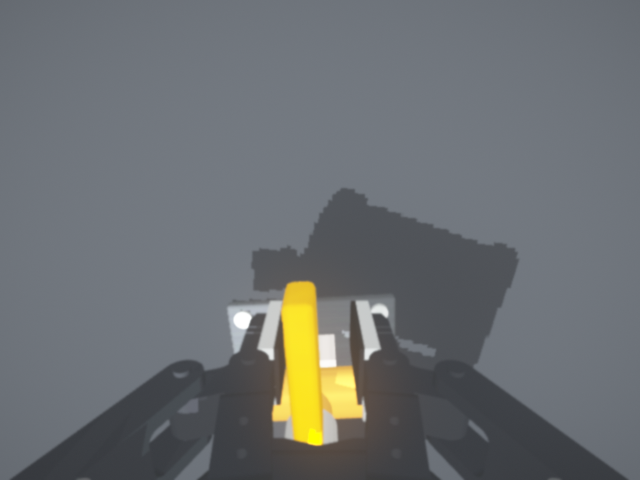

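The TCP stalled after 1.2 of 4.8 mm with 12.5 N of force, well over the 3–4 N friction, so the lever is at the stop. I back off, lift straight up and verify from the top camera.

{"api": "step_arm", "payload": {"targets": [[[0.3,0,-0.2,0,0],[0.3,0,0,0,0],[0.3,0,0,-0.7,0],[0.3,0,0,-0.9,0],[0.3,0,0,-1,0],[1,0,0.7,-0.4,0],[1,0,0.7,0,-0.9],[1,0,0.7,0,-1],[1,0,0.7,0,-1],[1,0,0,0,0]]]}}

```text
time: 6.48
eef_pos: [0.5496, -0.1142, 0.1889]
tcp_rot: [0.982, 0.189, 0.0, 0.002]
contact_force: [0.5, 0.5, 0.7]
opening: 0.98
```

Run:
```python
from h import *
c=save('top','top4'); s=get_state(); print(s['eef_pos'],s['tcp_rot'],s['contact_force'],s['qpos'])
q=s['tcp_rot'];print(np.degrees(2*np.arctan2(q[1],q[0])))
a=c['pixels'][260:350,280:380,::-1]; cv2.imwrite('pics/z4.png',cv2.resize(a,None,fx=6,fy=6,interpolation=cv2.INTER_CUBIC))
import math
p=np.array([.4706,-.0068])
for d in (10.8,): print((proj(c,[[*(p+.076*np.array([math.cos(math.radians(d)),math.sin(math.radians(d))])),.08]])-[280,260])*6)
c=save('scene','scene4');a=c['pixels'][140:240,200:320,::-1]; cv2.imwrite('pics/z5.png',cv2.resize(a,None,fx=5,fy=5,interpolation=cv2.INTER_CUBIC))
```

```text
[ 0.54892218 -0.11201071  0.18842212] [ 9.82205140e-01  1.87809903e-01 -2.99311119e-04  6.43902621e-04] [ 0.00908513 -0.69279938  0.05020219] [-3.81747247e-01  7.44370901e-02  1.90105457e+00 -1.53088725e-03
  1.16590951e+00  8.11788100e-01]
21.650005792641903
[[304.99001298 127.17944644]]
```

View pics/z4.png

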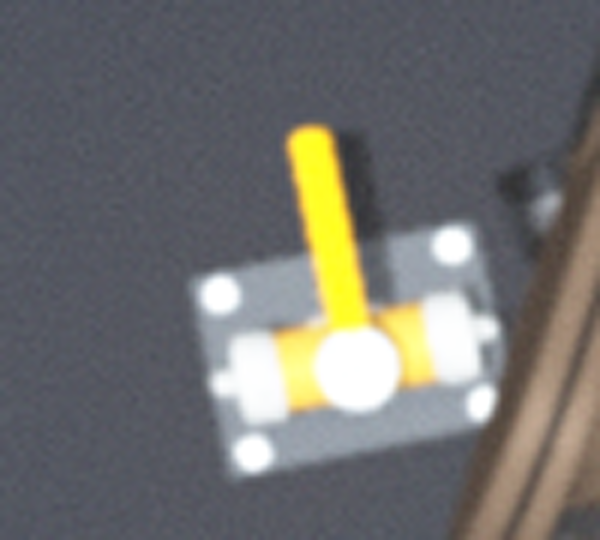

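View pics/z5.png

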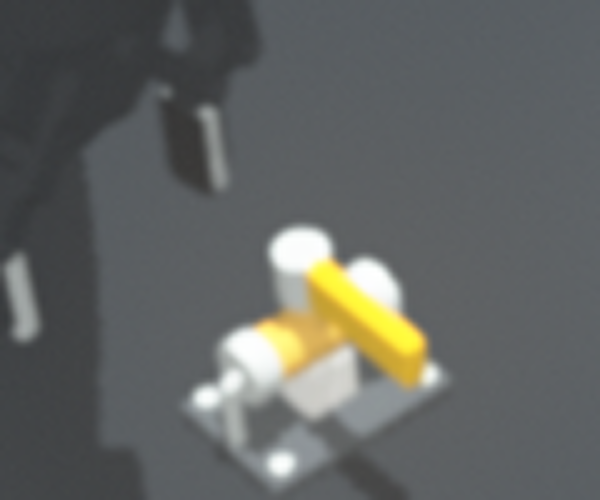

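From above, the lever lies across the pipe: tip at zoom px (308,130) against (305,127) predicted for the closed stop. The valve is closed. I'm near the housing, so I take a close wrist look at it before fetching the cover.

{"api": "step_arm", "payload": {"targets": [[[1,-0.65,0.7,0,-0.13],[1,-0.65,0.7,0,-0.13],[1,-0.65,0.7,0,-0.13],[1,-0.65,0.7,0,-0.13],[1,-0.65,0.7,0,-0.13],[1,0,0,0,0],[1,0,0,0,0],[1,0,0,0,0]]]}}

```text
time: 7.25
eef_pos: [0.4841, -0.2879, 0.1881]
tcp_rot: [0.976, 0.217, -0.0, -0.001]
contact_force: [0.2, 0.1, 0.4]
opening: 1.001
```

Run:
```python
from h import *
c=save('wrist','w5'); s=get_state(); print(s['eef_pos'],s['tcp_rot'],s['dq'].round(3))
q=s['tcp_rot'];print(np.degrees(2*np.arctan2(q[1],q[0])))
P=np.array([[0.5292, -0.2543], [0.5522, -0.3051], [0.4557, -0.3015], [0.4692, -0.3307]])
print(proj(c,np.c_[P,np.full(4,.045)]))
```

```text
[ 0.48435917 -0.28752847  0.18814758] [ 9.76050447e-01  2.17543675e-01 -2.38001182e-04 -4.67065394e-04] [ 0.015 -0.003 -0.001  0.    -0.003 -0.004]
25.12960758005433
[[303.346319   153.42027176]
 [380.87054198 154.52904741]
 [319.43821452 265.79351901]
 [360.34200081 265.95242208]]
```

View pics/w5.png

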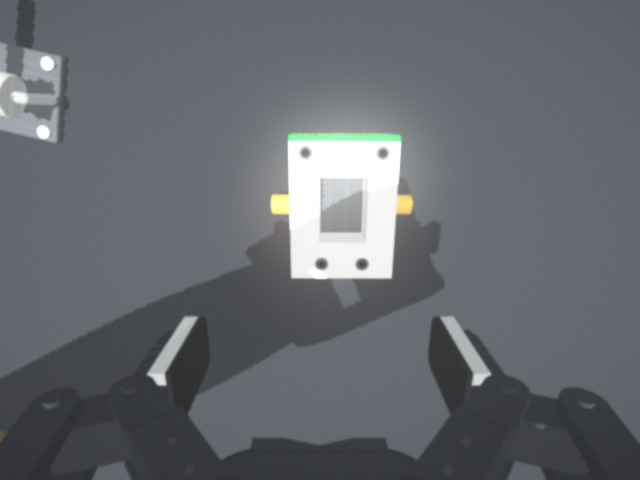

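The housing holes are at (305,153), (383,153), (321,264) and (362,264), within 2 px (about 1.5 mm) of the top-camera prediction. I refine that.

Run:
```python
from h import *
c=load('w5')
uv=np.array([blob(c,p,7) for p in [(305,153),(383,153),(321,264),(362,264)]]); print(uv.round(1))
P=atz(c,uv,.045)[:,:2]; t,th,r=fit2(P); print(t.round(4),np.degrees(th).round(2),r.round(4))
s=get_state(); q=s['tcp_rot']; y=2*np.arctan2(q[1],q[0]);p=s['eef_pos']
def plan(goal):
    d=np.array(goal)-p[:len(goal)]; x=np.array([np.cos(y),np.sin(y)]);yy=np.array([np.sin(y),-np.cos(y)])
    return d[:2]@x/.04, d[:2]@yy/.04
print('to cover look', plan([.464,.289]))
```

```text
[[305.  152.4]
 [382.6 152.8]
 [321.1 263.7]
 [361.6 263.8]]
[ 0.5033 -0.2984] 24.89 0.0003
to cover look (np.float64(5.6600157588308075), np.float64(-13.26514046304481))
```

{"api": "step_arm", "payload": {"targets": [[[1,0.377,-0.884,0,0],[1,0.377,-0.884,0,0],[1,0.377,-0.884,0,0],[1,0.377,-0.884,0,0],[1,0.377,-0.884,0,0],[1,0.377,-0.884,0,0],[1,0.377,-0.884,0,0],[1,0.377,-0.884,0,0],[1,0.377,-0.884,0,0],[1,0.377,-0.884,0,0]]]}}

```text
time: 8.13
eef_pos: [0.4698, 0.0987, 0.1886]
tcp_rot: [0.976, 0.218, 0.0, 0.0]
contact_force: [0.5, -0.0, 0.2]
opening: 1.001
```

{"api": "step_arm", "payload": {"targets": [[[1,0.377,-0.884,0,0],[1,0.377,-0.884,0,0],[1,0.377,-0.884,0,0],[1,0.377,-0.884,0,0],[1,0.377,-0.884,0,0],[1,0,0,0,-0.65],[1,0,0,0,-0.65],[1,0,0,0,0],[1,0,0,0,0]]]}}

```text
time: 8.88
eef_pos: [0.4633, 0.2884, 0.1883]
tcp_rot: [0.962, 0.272, -0.0, 0.0]
contact_force: [0.2, -0.3, -0.8]
opening: 0.999
```

Run:
```python
from h import *
c=save('wrist','w6'); s=get_state(); print(s['eef_pos'],s['tcp_rot'],s['dq'].round(3),s['qpos'])
q=s['tcp_rot'];print(np.degrees(2*np.arctan2(q[1],q[0])))
P=np.array( [[0.5067, 0.3486], [0.5352, 0.3002], [0.4383, 0.292], [0.4551, 0.2648]])
print(proj(c,np.c_[P,np.full(4,.006)]))
```

```text
[0.46358291 0.28797936 0.1883961 ] [ 9.62276085e-01  2.72074815e-01 -1.75491814e-04  1.88318975e-05] [-0.019 -0.004 -0.002 -0.002 -0.001 -0.004] [ 3.69913122e-01  4.22016218e-02  1.93494676e+00 -4.81647433e-06
  1.16479724e+00  1.38961428e+00]
31.575536129771983
[[283.52370356 132.06643381]
 [353.22590412 133.48864682]
 [300.34362717 236.32034857]
 [336.99918071 236.26646078]]
```

View pics/w6.png

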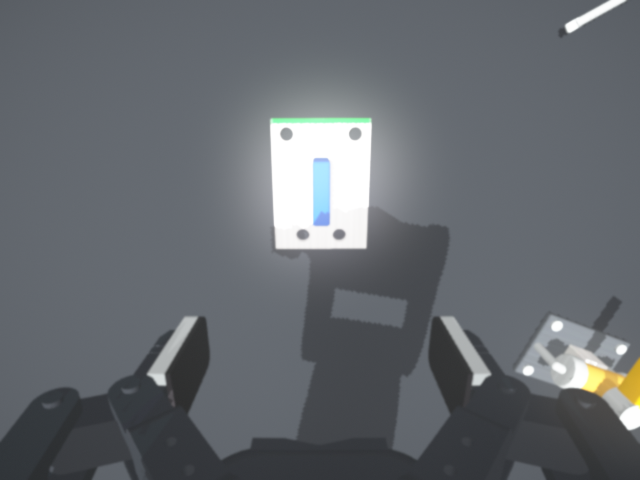

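The cover is square to the tool: holes at (287,134), (355,134), (303,234) and (339,234), grip at (321,192), and stripe at the far end. I compute the grasp.

Run:
```python
from h import *
c=load('w6')
uv=np.array([blob(c,p,8) for p in [(287,134),(355,134),(303,234),(339,234)]]); print(uv.round(1))
for z in (.006,.003):
    P=atz(c,uv,z)[:,:2]; t,th,r=fit2(P); print(t.round(4),np.degrees(th).round(2),r.round(4))
s=get_state(); q=s['tcp_rot']; y=2*np.arctan2(q[1],q[0]);p=s['eef_pos']
def plan(goal):
    d=np.array(goal)-p[:2]; x=np.array([np.cos(y),np.sin(y)]);yy=np.array([np.sin(y),-np.cos(y)])
    return d[:2]@x/.04, d[:2]@yy/.04
print(plan([.4845,.3012]),plan(t))
```

```text
[[285.9 133.4]
 [354.8 133.3]
 [302.3 234.1]
 [338.7 234.1]]
[0.4853 0.3005] 31.8 0.0006
[0.4849 0.3002] 31.8 0.0002
(np.float64(0.6185735599217831), np.float64(-0.007766957402714813)) (np.float64(0.6131887977845896), np.float64(0.01888693284154935))
```

{"api": "step_arm", "payload": {"targets": [[[1,0.62,0,0.2,0],[1,0,0,0.9,0],[1,0,0,0.9,0],[1,0,0,0.9,0],[1,0,0,0.8,0],[1,0,0,0.4,0],[1,0,0,0.31,0],[1,0,0,0,0],[1,0,0,0,0]]]}}

```text
time: 9.68
eef_pos: [0.4858, 0.3002, 0.0124]
tcp_rot: [0.962, 0.272, 0.0, -0.0]
contact_force: [0.4, -0.1, 0.1]
opening: 1.002
```

{"api": "step_arm", "payload": {"targets": [[[0.4,0,0,0,0],[0.4,0,0,0,0],[0.25,0,0,0,0],[0,0,0,0,0],[0,0,0,0,0],[0,0,0,0,0],[0,0,0,0,0],[0,0,0,0,0],[0,0,0,0,0],[0,0,0,0,0]]], "squeeze": 60}}

```text
time: 10.52
eef_pos: [0.486, 0.3005, 0.0128]
tcp_rot: [0.962, 0.272, 0.0, -0.0]
contact_force: [-0.8, -0.1, 4.0]
opening: 0.151
```

Run:
```python
from h import *
c=save('wrist','w7'); s=get_state(); print(s)
```

```text
{'time': 10.5667, 'qpos': array([3.76252841e-01, 3.40770731e-01, 1.95676374e+00, 1.72493951e-04,
       8.43236462e-01, 1.39603419e+00]), 'dq': array([-0.00212164, -0.00130381, -0.0006558 ,  0.00142858,  0.00016745,
        0.00037081]), 'joint_efforts': array([-4.82538231e-01, -3.29181790e+01, -2.07088923e+01, -1.22334156e-01,
       -2.13400810e-01,  3.23888989e-04]), 'eef_pos': array([0.48600015, 0.3005297 , 0.0127418 ]), 'tcp_rot': array([ 9.62302778e-01,  2.71980127e-01,  4.02296422e-04, -1.05428300e-04]), 'contact_force': array([-1.53032444,  1.05379565,  4.17733949]), 'wrist_torque': array([0.07704139, 0.21810876, 0.01047011]), 'opening': 0.1547339859209477}
```

View pics/w7.png

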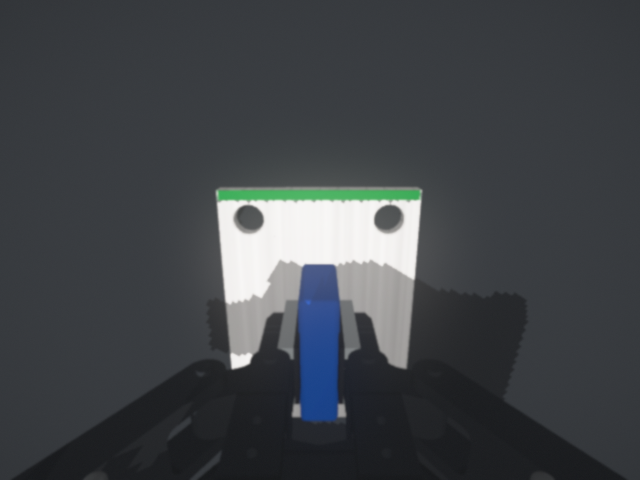

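The grip (blue, centred at (320,340)) is held between both pads at opening 0.155, about 13–14 mm. The stripe is ahead, with the wide holes at (249,218) and (389,218). I lift.

{"api": "step_arm", "payload": {"targets": [[[0,0,0,-0.3,0],[0,0,0,-0.6,0],[0,0,0,-0.9,0],[0,0,0,-0.9,0],[0,0,0,-0.9,0],[0,0,0,-0.6,0],[0,0,0,-0.3,0],[0,0,0,0,0],[0,0,0,0,0]]]}}

```text
time: 11.32
eef_pos: [0.4849, 0.2999, 0.1909]
tcp_rot: [0.962, 0.272, -0.001, 0.0]
contact_force: [0.1, -0.4, -4.0]
opening: 0.157
```

Run:
```python
from h import *
c=save('wrist','w8'); s=get_state(); print(s['eef_pos'],s['tcp_rot'],s['contact_force'],s['wrist_torque'],s['opening'],s['time'])
q=s['tcp_rot'];y=2*np.arctan2(q[1],q[0]);print(np.degrees(y))
uv=np.array([blob(c,p,14) for p in [(249,218),(389,218)]]); print(uv)
# relative to tool: z of cover top
from scipy.optimize import brentq
f=lambda z: np.linalg.norm(np.diff(atz(c,uv,z)[:,:2],axis=0))-.056
z=brentq(f,0,.2); P=atz(c,uv,z)[:,:2]; m=P.mean(0); d=P[0]-P[1]; th=np.arctan2(d[1],d[0])-np.pi/2
print('top z',z,'yaw',np.degrees(th),'centre',m-.043*np.array([np.cos(th),np.sin(th)]))
```

```text
[0.48414235 0.29958798 0.18944701] [ 9.62313493e-01  2.71932812e-01 -2.28268401e-03  2.76130437e-04] [ 0.63991873  0.55636846 -3.58510932] [ 0.02067495 -0.01700783 -0.02124315] 0.15402145443504398 11.3667
31.558711250801743
[[246.28461675 213.94986845]
 [386.22940733 216.86731584]]
top z 0.1810421077771363 yaw 30.31836768270772 centre [0.48369253 0.30169945]
```

View pics/w8.png

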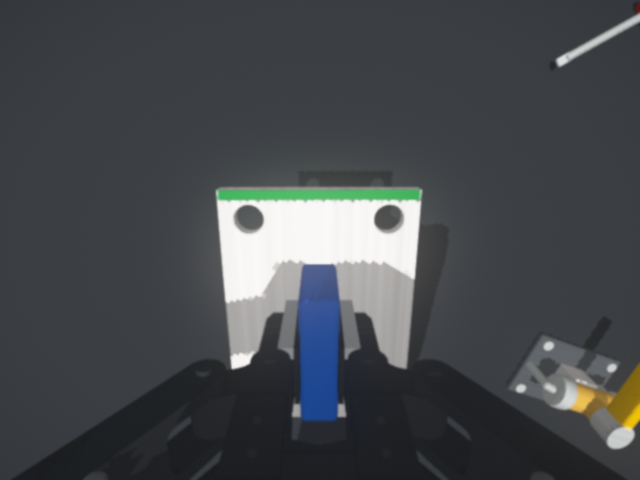

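The cover sits in the hand exactly as at grasp (holes still at (249,218) and (389,218)), and the wrist shows its weight. Now transit high over the valve to above the housing.

{"api": "step_arm", "payload": {"targets": [[[0,-0.24,0.425,0,0],[0,-0.24,0.425,0,0],[0,-0.46,0.806,0,0],[0,-0.46,0.806,0,0],[0,-0.46,0.806,0,0],[0,-0.46,0.806,0,0],[0,-0.46,0.806,0,0],[0,-0.46,0.806,0,0],[0,-0.46,0.806,0,0],[0,-0.46,0.806,0,0]]]}}

```text
time: 12.2
eef_pos: [0.4945, -0.0369, 0.1888]
tcp_rot: [0.962, 0.272, -0.002, -0.002]
contact_force: [0.4, -0.6, -3.4]
opening: 0.152
```

{"api": "step_arm", "payload": {"targets": [[[0,-0.46,0.806,0,0],[0,-0.46,0.806,0,0],[0,-0.46,0.806,0,0],[0,-0.46,0.806,0,0],[0,-0.46,0.806,0,0],[0,-0.46,0.806,0,0],[0,-0.24,0.425,0,0],[0,-0.24,0.425,0,0],[0,0,0,0,0.67],[0,0,0,0,0.67]]]}}

```text
time: 13.03
eef_pos: [0.5035, -0.2976, 0.188]
tcp_rot: [0.977, 0.213, -0.002, -0.003]
contact_force: [-0.3, 0.2, -3.0]
opening: 0.154
```

{"api": "step_arm", "payload": {"targets": [[[0,0,0,0,0],[0,0,0,0,0],[0,0,0,0,0]]]}}

```text
time: 13.28
eef_pos: [0.5045, -0.2964, 0.1901]
tcp_rot: [0.976, 0.216, -0.001, -0.001]
contact_force: [-0.0, -0.6, -2.0]
opening: 0.152
```

Run:
```python
from h import *
c=save('wrist','w9'); save('top','top9'); s=get_state(); print(s['eef_pos'],s['tcp_rot'],s['contact_force'],s['wrist_torque'],s['opening'],s['time'])
q=s['tcp_rot'];y=2*np.arctan2(q[1],q[0]);print(np.degrees(y))
```

```text
[ 0.50498868 -0.29663676  0.19122696] [ 9.76416866e-01  2.15892374e-01 -4.79069546e-04 -5.97921600e-04] [-0.26146328  0.28891437 -2.73884804] [-0.00229876  0.01129005  0.03693244] 0.1489212435614544 13.3833
24.935779790356747
```

View pics/w9.png

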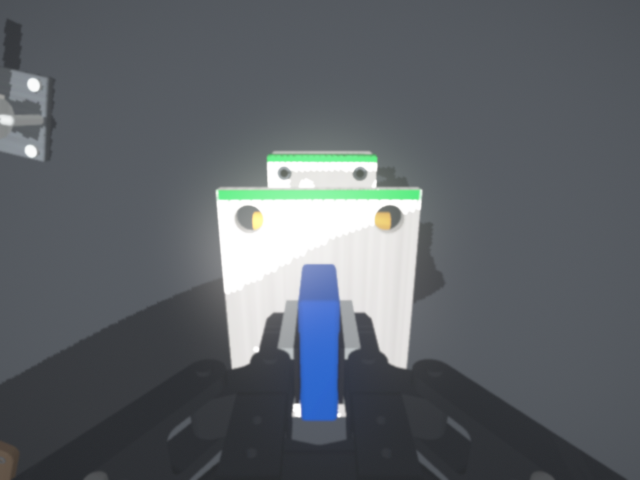

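View pics/top9.png

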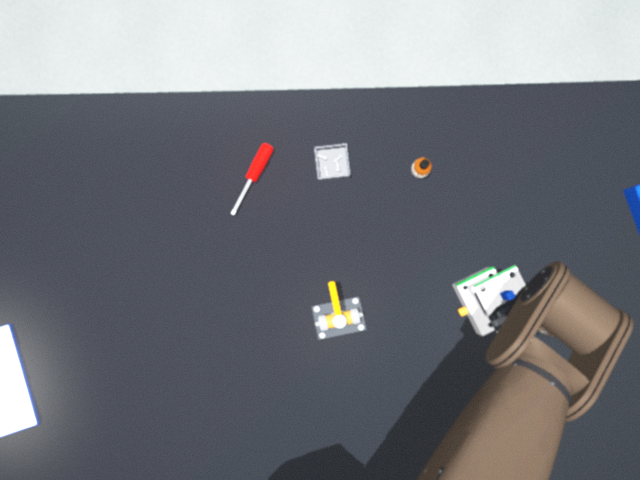

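The cover is above the housing with its stripe on the same side as the housing's (housing holes at (285,173) and (360,173)). The bystanders and lever are unchanged. I zoom in for precise hole centres.

Run:
```python
from h import *
c=load('w9'); a=c['pixels'][145:245,215:425,::-1]
a=np.clip(a.astype(float)*1.0,0,255).astype(np.uint8)
cv2.imwrite('pics/z9.png',cv2.resize(a,None,fx=3.8,fy=3.8,interpolation=cv2.INTER_CUBIC))
```

```text
(no output)
```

View pics/z9.png

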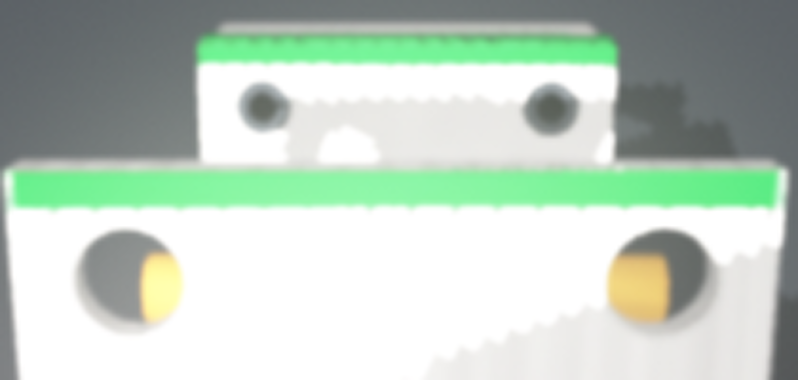

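```bash
cat >> h.py <<'E'
def align(c,cov,hou,zh=.045):
    """wide-pair pixels (left,right) of cover top and housing; prints offset of housing rel cover, in cover axes"""
    from scipy.optimize import brentq
    def pr(uv,z):
        P=atz(c,uv,z)[:,:2]; d=P[0]-P[1]; return P.mean(0),np.arctan2(d[1],d[0])-np.pi/2,np.linalg.norm(d)
    z=brentq(lambda z:pr(cov,z)[2]-.056,0,.25)
    mc,tc,_=pr(cov,z); mh,thh,n=pr(hou,zh)
    cc=mc-.043*np.array([np.cos(tc),np.sin(tc)]); ch=mh-.043*np.array([np.cos(thh),np.sin(thh)])
    print('cover top z',round(z,4),'centre',cc.round(4),'yaw',np.degrees(tc).round(2),'| housing',ch.round(4),np.degrees(thh).round(2),'sep',n.round(4))
    d=mh-mc; x=np.array([np.cos(tc),np.sin(tc)]);y=np.array([np.sin(tc),-np.cos(tc)])
    print('wide-pair need tool x,y mm',(d@x*1e3).round(2),(d@y*1e3).round(2))
E
python3 - <<'E'
from h import *
c=load('w9')
align(c,[(248.6,218.6),(388.9,218.6)],[(284.1,172.8),(359.6,172.9)])
import json
for p in [(300,300),(340,240)]: print(cloud(c)[p[1]-3:p[1]+3,p[0]-3:p[0]+3].reshape(-1,3).mean(0))
E
```

```text
cover top z 0.181 centre [ 0.5033 -0.2966] yaw 24.99 | housing [ 0.5032 -0.2989] 24.9 sep 0.0554
wide-pair need tool x,y mm -0.99 2.04
[ 0.51967872 -0.28162179  0.2087852 ]
[ 0.53797327 -0.28975319  0.18136201]
```

I need about −1 mm in tool x and +2 mm in tool y. I correct that and come down part way, keeping the underside about 40 mm over the housing.

{"api": "step_arm", "payload": {"targets": [[[0,-0.02,0.05,0.3,0],[0,0,0,0.6,0],[0,0,0,0.6,0],[0,0,0,0.5,0],[0,0,0,0.2,0],[0,0,0,0,0],[0,0,0,0,0],[0,0,0,0,0]]]}}

```text
time: 14.05
eef_pos: [0.5063, -0.3001, 0.1057]
tcp_rot: [0.977, 0.215, 0.001, 0.001]
contact_force: [-0.4, 0.7, -1.8]
opening: 0.154
```

Run:
```python
from h import *
c=save('wrist','w10'); s=get_state(); print(s['eef_pos'],s['tcp_rot'],s['contact_force'],s['opening'],s['time'])
q=s['tcp_rot'];y=2*np.arctan2(q[1],q[0]);print(np.degrees(y))
a=c['pixels'][145:245,215:425,::-1]
cv2.imwrite('pics/z10.png',cv2.resize(a,None,fx=3.8,fy=3.8,interpolation=cv2.INTER_CUBIC))
```

```text
[ 0.50645628 -0.30028503  0.10608675] [0.97653535 0.21534939 0.00108046 0.00147593] [ 0.89532137 -0.38489804 -2.46599916] 0.15230457035681422 14.1
24.872094499849055
```

View pics/z10.png

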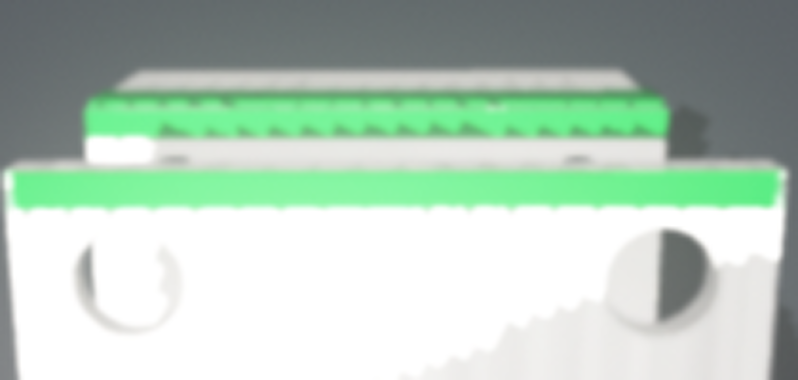

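Run:
```python
from h import *
c=load('w10')
F=lambda x,y:((x+.5)/3.8-.5+215,(y+.5)/3.8-.5+145)
zt=.106-.0127+.006
for zt in (.0975,.0993):
    C=atz(c,[F(396,168),F(129,281),F(662,281)],zt)[:,:2]; H=atz(c,[F(376.5,97)],.045)[:,:2]
    th=np.radians(24.9); x=np.array([np.cos(th),np.sin(th)]);y=np.array([np.sin(th),-np.cos(th)])
    d=H[0]-C[0]; print(d@x*1e3,d@y*1e3, 'cover ctr',C[1:].mean(0)-.043*x,'hous',H[0]-.055*x, np.linalg.norm(C[1]-C[2]))
for i in range(4):
    s=get_state(); print(s['time'],s['eef_pos'].round(4)); read_camera('wrist')
```

```text
0.30618034439739467 -2.4229172786580375 cover ctr [ 0.50531502 -0.30031854] hous [ 0.50445612 -0.29808453] 0.05568572177774157
-0.016948374584937316 -2.4152621127987803 cover ctr [ 0.50573497 -0.30011563] hous [ 0.50445612 -0.29808453] 0.0550129772010191
14.1 [ 0.5065 -0.3003  0.1061]
14.15 [ 0.5064 -0.3002  0.1061]
14.2 [ 0.5063 -0.3001  0.1059]
14.25 [ 0.5061 -0.3     0.1057]
```

The pose is still settling, about 0.1 mm every 0.05 s. I wait before measuring again.

{"api": "step_arm", "payload": {"targets": [[[0,0,0,0,0],[0,0,0,0,0],[0,0,0,0,0],[0,0,0,0,0],[0,0,0,0,0],[0,0,0,0,0],[0,0,0,0,0],[0,0,0,0,0],[0,0,0,0,0],[0,0,0,0,0]]]}}

```text
time: 15.13
eef_pos: [0.5053, -0.2994, 0.1041]
tcp_rot: [0.977, 0.215, -0.0, -0.0]
contact_force: [0.7, 0.4, -2.9]
opening: 0.155
```

Run:
```python
from h import *
for i in range(6):
    s=get_state(); q=s['tcp_rot'];y=2*np.arctan2(q[1],q[0]); print(s['time'],s['eef_pos'].round(4),np.degrees(y).round(2),q.round(4)); c=save('wrist','w11')
a=c['pixels'][145:245,215:425,::-1]
cv2.imwrite('pics/z11.png',cv2.resize(a,None,fx=3.8,fy=3.8,interpolation=cv2.INTER_CUBIC))
```

```text
15.1333 [ 0.5053 -0.2994  0.1041] 24.86 [ 0.9766  0.2152 -0.     -0.    ]
15.1833 [ 0.5054 -0.2994  0.1041] 24.86 [ 0.9766  0.2153  0.     -0.    ]
15.2333 [ 0.5054 -0.2994  0.1041] 24.87 [ 0.9765  0.2153 -0.     -0.    ]
15.2833 [ 0.5054 -0.2994  0.1041] 24.86 [0.9766 0.2153 0.     0.    ]
15.3333 [ 0.5054 -0.2994  0.1041] 24.87 [0.9766 0.2153 0.     0.    ]
15.3833 [ 0.5054 -0.2994  0.1042] 24.86 [0.9766 0.2153 0.     0.    ]
```

View pics/z11.png

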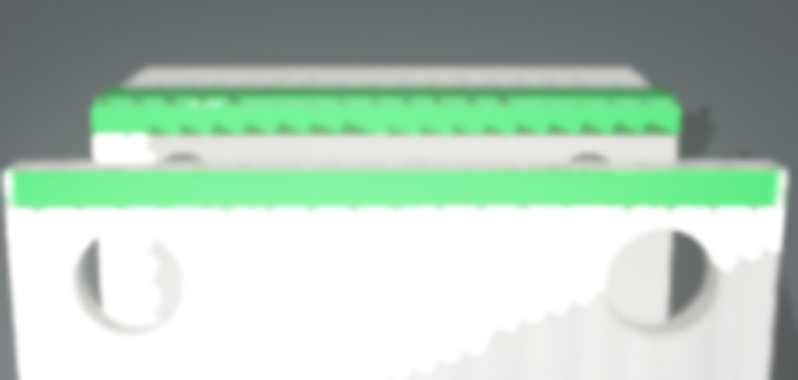

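Run:
```python
from h import *
c=load('w11')
F=lambda x,y:((x+.5)/3.8-.5+215,(y+.5)/3.8-.5+145)
th=np.radians(24.9); x=np.array([np.cos(th),np.sin(th)]);y=np.array([np.sin(th),-np.cos(th)])
for zt in (.0956,.0974):
    C=atz(c,[F(396,168),F(129,281),F(662,281)],zt)[:,:2]; H=atz(c,[F(386,94.5)],.045)[:,:2]
    d=H[0]-C[0]; print(d@x*1e3,d@y*1e3, 'cover ctr',C[1:].mean(0)-.043*x,'hous',H[0]-.055*x, np.linalg.norm(C[1]-C[2]))
    cc=C[1:].mean(0)-.043*x; hc=H[0]-.055*x; d=hc-cc; print('  holes-based',d@x*1e3,d@y*1e3)
tc=np.array([.5054,-.2994]);print('tcp in tool from hous', (hc-tc)@x*1e3,(hc-tc)@y*1e3)
```

```text
0.8391012480105607 -1.2672709199681536 cover ctr [ 0.50426965 -0.2995566 ] hous [ 0.50440949 -0.29815158] 0.055785347886109185
  holes-based 0.7183956966522654 -1.215539923419229
0.5136899778111937 -1.2646067970083499 cover ctr [ 0.50469394 -0.29935741] hous [ 0.50440949 -0.29815158] 0.055112398525489874
  holes-based 0.24968221706016633 -1.2134998414015898
tcp in tool from hous -0.37281270542860534 -1.5494098700511474
```

I need roughly −1.3 mm in tool y, while x is within 0.5 mm. I correct and descend slowly to about 16 mm above the housing.

{"api": "step_arm", "payload": {"targets": [[[0,0,-0.035,0.1,0],[0,0,0,0.15,0],[0,0,0,0.15,0],[0,0,0,0.15,0],[0,0,0,0.1,0],[0,0,0,0.1,0],[0,0,0,0,0],[0,0,0,0,0],[0,0,0,0,0],[0,0,0,0,0]]]}}

```text
time: 16.27
eef_pos: [0.505, -0.2983, 0.0746]
tcp_rot: [0.977, 0.215, 0.0, 0.0]
contact_force: [-0.5, 0.1, -2.6]
opening: 0.151
```

{"api": "step_arm", "payload": {"targets": [[[0,0,0,0,0],[0,0,0,0,0],[0,0,0,0,0],[0,0,0,0,0],[0,0,0,0,0],[0,0,0,0,0],[0,0,0,0,0],[0,0,0,0,0],[0,0,0,0,0],[0,0,0,0,0]]]}}

```text
time: 17.1
eef_pos: [0.5048, -0.2981, 0.0741]
tcp_rot: [0.977, 0.215, 0.0, 0.0]
contact_force: [-0.0, 0.4, -2.3]
opening: 0.152
```

Run:
```python
from h import *
for i in range(2):
    s=get_state(); q=s['tcp_rot'];y=2*np.arctan2(q[1],q[0]); print(s['time'],s['eef_pos'].round(4),np.degrees(y).round(2),q.round(4),s['contact_force'].round(1)); c=save('wrist','w12')
a=c['pixels'][145:245,215:425,::-1]
cv2.imwrite('pics/z12.png',cv2.resize(a,None,fx=3.8,fy=3.8,interpolation=cv2.INTER_CUBIC))
c=save('scene','s12');a=c['pixels'][210:330,70:210,::-1]
cv2.imwrite('pics/z13.png',cv2.resize(a,None,fx=5,fy=5,interpolation=cv2.INTER_CUBIC))
c=save('top','t12');a=c['pixels'][250:350,440:540,::-1]
cv2.imwrite('pics/z14.png',cv2.resize(a,None,fx=5,fy=5,interpolation=cv2.INTER_CUBIC))
```

```text
17.1 [ 0.5048 -0.2981  0.0741] 24.86 [0.9766 0.2152 0.     0.    ] [-0.   0.4 -2.3]
17.15 [ 0.5047 -0.2981  0.0741] 24.86 [ 0.9766  0.2153 -0.     -0.    ] [ 0.4 -0.6 -3. ]
```

View pics/z12.png

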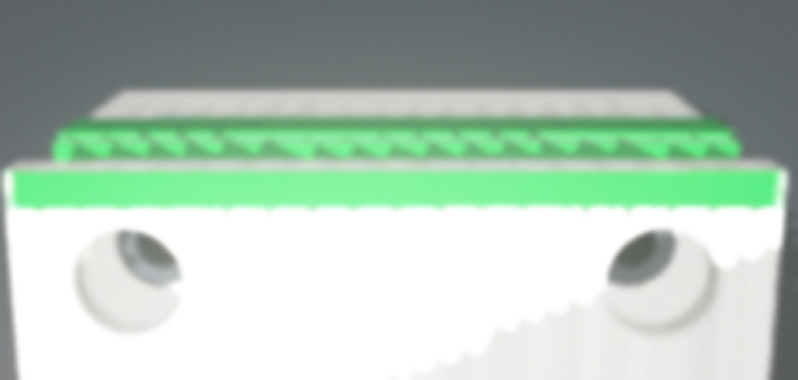

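View pics/z13.png

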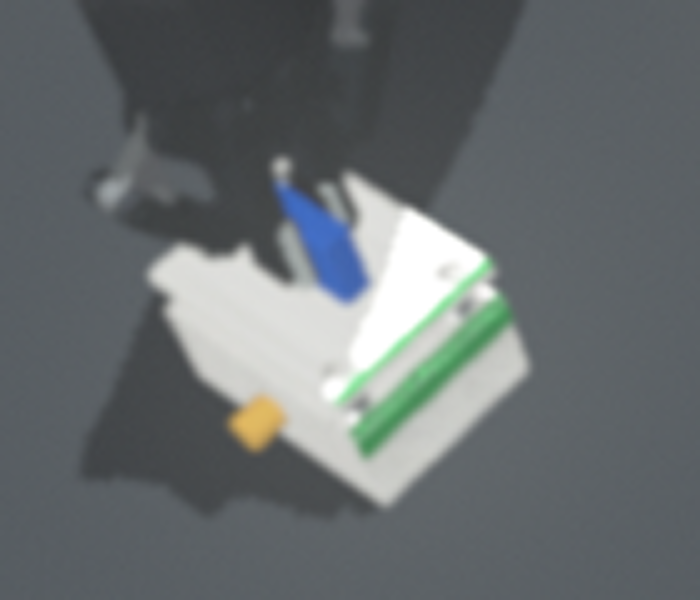

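View pics/z14.png

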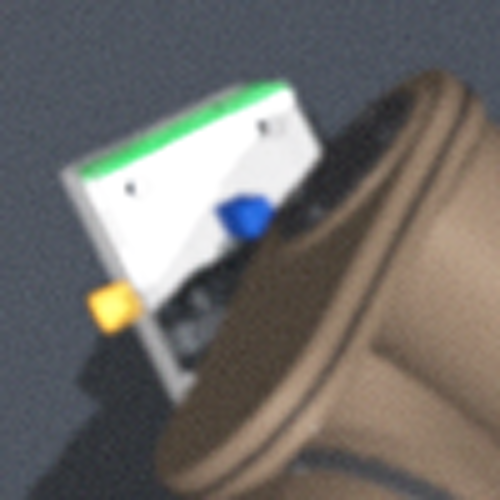

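The wrist view is symmetric: washers appear in both cover holes, mirrored about x≈396. The scene view shows an even gap and parallel stripes. I check the fore-aft offset by overlaying projected washer outlines for several offsets.

Run:
```python
from h import *
c=load('w12'); s=4
x0,y0=215,170
a=cv2.resize(c['pixels'][y0:y0+75,x0:x0+200,::-1],None,fx=s,fy=s,interpolation=cv2.INTER_CUBIC)
th=np.radians(24.86); x=np.array([np.cos(th),np.sin(th)]);y=np.array([-np.sin(th),np.cos(th)])
F=lambda u,v:((u+.5)/3.8-.5+215,(v+.5)/3.8-.5+145)
zt=.0741-.0127+.006
C=atz(c,[F(129,281.5),F(662,281.5)],zt)[:,:2]; cc=C.mean(0)-.043*x; print('cover',cc,'sep',np.linalg.norm(C[0]-C[1]))
t=np.linspace(0,2*np.pi,60)
def draw(img,ctr,z,r,col):
    for w in (.028,-.028):
        p=ctr+.043*x+w*y; P=np.c_[p[0]+r*np.cos(t),p[1]+r*np.sin(t),np.full(60,z)]
        q=proj(c,P); q=(q-[x0,y0]+.5)*s-.5
        cv2.polylines(img,[np.round(q*8).astype(int).reshape(-1,1,2)],True,col,1,cv2.LINE_AA,3)
out=[]
for dx in (-.002,0.0,.002):
    b=a[40:].copy() ; im=a.copy(); draw(im,cc,zt,.006,(255,0,0)); draw(im,cc+dx*x,.045,.0055,(0,0,255)); out.append(im[40:240])
cv2.imwrite('pics/ov.png',np.vstack(out)[:600])
```

```text
cover [ 0.50404238 -0.29807762] sep 0.055113534467462665
```

View pics/ov.png

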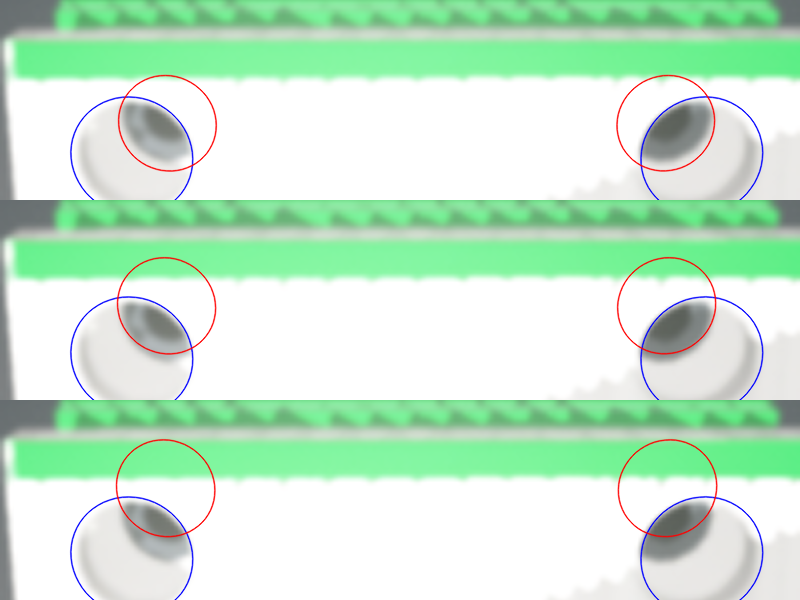

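The best match has the housing 0 to 0.8 mm behind the cover fore-aft and about 0 mm off sideways. I do an independent check with the scene and top cameras, overlaying the model cover outline and holes straight above the housing as measured at the start.

Run:
```python
from h import *
t=np.linspace(0,2*np.pi,40)
def pts(ctr,thd,xy,z):
    th=np.radians(thd);R=np.array([[np.cos(th),-np.sin(th)],[np.sin(th),np.cos(th)]]); P=np.array(xy)@R.T+ctr
    return np.c_[P,np.full(len(P),z)]
rect=[(.055,.04),(.055,-.04),(-.055,-.04),(-.055,.04)]
def ov(nm,box,s,f,ctr_h,ctr_c):
    c=load(nm); x0,y0,w,h=box
    im=cv2.resize(c['pixels'][y0:y0+h,x0:x0+w,::-1],None,fx=s,fy=s,interpolation=cv2.INTER_CUBIC)
    def d(P,col):
        q=(proj(c,P)-[x0,y0]+.5)*s-.5; cv2.polylines(im,[np.round(q*8).astype(int).reshape(-1,1,2)],True,col,1,cv2.LINE_AA,3)
    d(pts(ctr_h,24.86,rect,.045),(0,0,255))
    for zz in (.0674,): 
        d(pts(ctr_c,24.86,rect,zz),(255,0,0))
        for m in MOD[:2]: d(pts(ctr_c,24.86,m+.006*np.c_[np.cos(t),np.sin(t)],zz),(255,0,0))
    for m in MOD[:2]: d(pts(ctr_h,24.86,m+.0055*np.c_[np.cos(t),np.sin(t)],.045),(0,0,255))
    cv2.imwrite('pics/'+f+'.png',im)
h=np.array([.5016,-.2979]); 
ov('t12',(440,250,100,100),6,'ovt',h,h)
# housing in the scene camera at the start
ov('s12',(85,225,110,100),6,'ovs',np.array([.5025,-.2981]),np.array([.5025,-.2981]))
# scene-based: housing holes in scene0 vs nominal
c=load('scene0'); print(proj(c,pts(np.array([.5025,-.2981]),24.86,MOD,.045)).round(1))
a=c['pixels'][225:325,85:195,::-1]; cv2.imwrite('pics/zs0.png',cv2.resize(a,None,fx=6,fy=6,interpolation=cv2.INTER_CUBIC))
```

```text
[[161.6 270.9]
 [140.6 290.3]
 [127.6 255.8]
 [115.6 266.1]]
```

View pics/ovt.png

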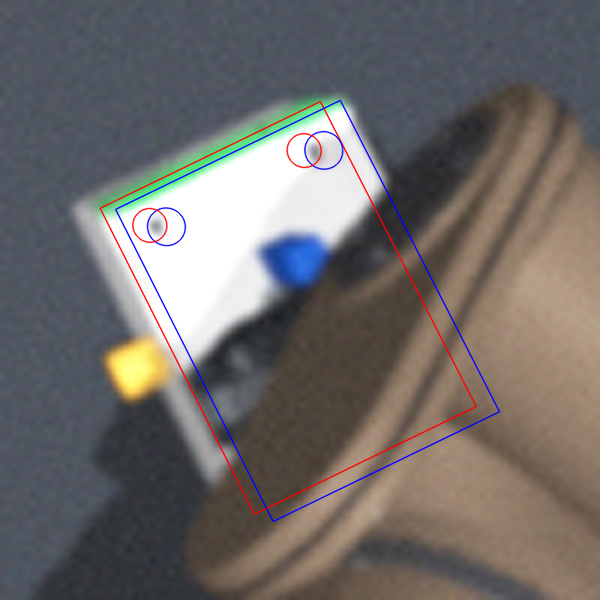

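View pics/ovs.png

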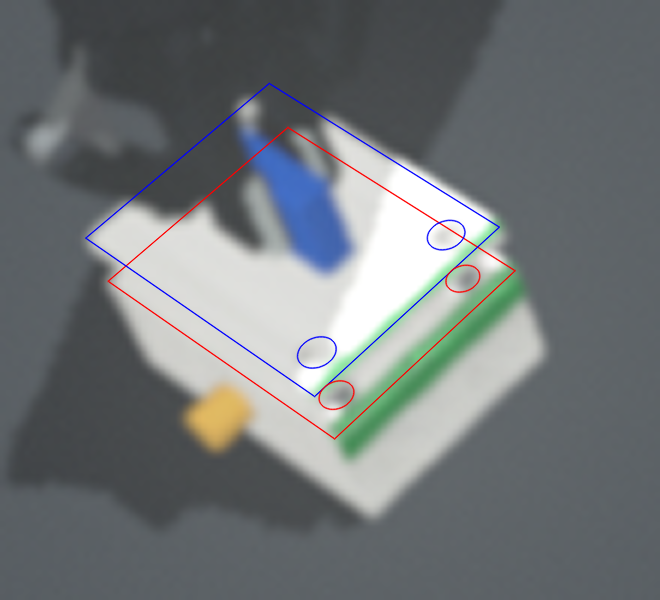

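Both outside views agree. In the scene view, the cover edges and holes follow the blue outline and the washers follow the red one, to within about 1 mm relative. In the top view, the washer spots at (155,226) and (315,152) fall in the overlap of the projected circles. One last check on height, stillness, lever and bystanders, then I hand in.

Run:
```python
from h import *
X=cloud(load('w12')); p=[np.nanmedian(X[v-4:v+5,u-4:u+5].reshape(-1,3),0).round(4).tolist() for u,v in [(300,230),(340,230),(280,250),(360,250),(245,255),(390,255)]]
print(p)
a,b=load('top0'),load('t12')
d=np.abs(a['pixels'][100:230].astype(int)-b['pixels'][100:230]).max(2); print('bystander zone changed px',(d>60).sum())
c=load('t12')['pixels'][270:350,290:380]; m=(c[...,0]>180)&(c[...,1]>140)&(c[...,2]<90); v,u=np.where(m); print('lever tip px',u[v==v.min()].mean()+290,v.min()+270)
for i in range(3):
    s=get_state(); print(s['time'],s['eef_pos'].round(4),s['opening'],abs(s['dq']).max(),s['contact_force'].round(1),np.degrees(2*np.hypot(*s['tcp_rot'][2:]))); read_camera('top')
```

```text
[[0.5352, -0.2753, 0.0655], [0.5418, -0.29, 0.0653], [0.524, -0.2715, 0.0654], [0.5376, -0.301, 0.0655], [0.5159, -0.2592, 0.0653], [0.5409, -0.3133, 0.0654]]
bystander zone changed px 0
lever tip px 331.5 281
17.3 [ 0.5048 -0.2981  0.0741] 0.1544561703676995 0.0013609984336986007 [ 0.7  0.1 -3.1] 0.00036335396432615193
17.35 [ 0.5048 -0.2981  0.0741] 0.14859064515384088 0.0016452679563249725 [-0.1  0.1 -1.7] 0.0008669716968941535
17.4 [ 0.5048 -0.2981  0.0741] 0.15069677805286938 0.002040238228248824 [ 0.1  0.1 -2.5] 0.005029549534244366
```

The depth image puts the cover top at 65.4 mm, flat to 0.2 mm, so the gap is about 14 mm. The arm is still, the bystanders haven't changed and the lever is closed, so I hand in.

```bash
python3 -c "
from plant import sign_off
print(sign_off())"
```

```text
the job is handed in; nothing more can be done
None
```

I closed the gas valve first, then picked up the cover by its blue grip. The job was handed in with the arm holding the cover level above the housing, stripe over stripe; no verdict came back.

- **Valve:** the lever stalled at its stop with about 12.5 N on the tool. The top camera put the tip within about 1 pixel of where a closed lever should be, and it had not moved when I last looked.
- **Height and level:** the wrist depth image put the underside about 14 mm above the housing (about 16 mm by the arm's own position), flat to about 0.2 mm across the plate.
- **Alignment:** the wide holes looked centred sideways and within about 0.8 mm fore-aft. The top and scene cameras agreed to about 1 mm. The narrow holes were hidden by the gripper, so I judged them from the plate's measured angle and centre.
- **Disagreements:** the cameras differed by 1–2 mm on absolute positions, within their stated calibration error. The arm also took about a second to settle after moves, so I waited before each final measurement.
- **Everything else:** the arm was still at 17.4 s. The bottle, tray and screwdriver showed no change in the top image.

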